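# Hold a fractured test bar up to the microscope

### The arm

A 6-joint arm with a two-finger parallel gripper is mounted at the origin on the work surface. World frame = base frame: x ahead of the robot, y to its left, z up, the work surface at z = 0. Lengths are in m, angles in rad, forces in N, time in s.
With the tool pointing down it reaches from about 0.275 to 0.85 m from the base axis. Payload 19 kg.
Tool frame: the origin (TCP) lies on the centre line of the jaws, within the pads' length; the fingertips stand 8 mm ahead of it and the grasp point (between the pads) lies 11 mm behind it; z points along the fingers, y is the direction in which the jaws open and shut (so a half turn about z gives the same grasp; the last joint's range is limited). The gripper opens to 85 mm and grips with 20 to 120 N. Pads are 22 mm wide; open, the fingers measure 114 mm over their backs; the gripper's body (76 mm by 85 mm) begins 54 mm behind the grasp point. The pads swing forward as they close: fully open they stand 13 mm farther back than shut.
Start: joints at [1.152, 0.15, 1.437, -0, 1.554, -0.134], TCP at [0.162, 0.552, 0.239] pointing down, gripper open.
Joint ranges: [-2.8, 2.8], [-0.68, 2.1], [0.12, 2.68], [-1.39, 4.53], [0.16, 2.79], [-2.81, 2.81]. Speed limits (rad/s): [1.89, 1.89, 2.22, 3.01, 3.01, 3.01].

### API

Orientations are given as a rotation vector (axis times angle).
In Python, from cell import env gives the robot as it stands. The module is installed in compiled form; this text tells all that it offers.
- The arm moves only by the tool jog_arm, never from a script. Its argument "commands" is text: rows parted by semicolons, each of 7 numbers parted by spaces: the turn, a rotation vector about the world's x, y, z in rad, then the shift along the world's x, y, z in mm, then the gripper command: -1 is shut, 1 is fully open, values between are in proportion. A call has 1 to 5 rows; each row is the pose to reach, as a shift and turn from the pose commanded when the call began; what a row does not reach only later rows make up. A row lasts 1/12 s, in which the tool goes at most 41.7 mm and 7.16 degrees, less where a joint would pass 70% of its speed; a pose out of reach is approached as far as the arm can. A call with a gripper value outside its range is refused whole. The fingers move at their own pace and stop on an object; "newtons" is the grip in N (left out, the last holds). Time passes only in rows, so rows that repeat a pose let the fingers close. It gives the time, the measured TCP pose, the force and the opening at its end, in the units of the state.
- env.get_obs(): the state, without advancing time (a new reading comes with each control period).
- env.get_image(name): name is "scene" or "side" or "wrist"; returns the picture (420x560x3 uint8, red, green, blue); there is no depth.
- env.get_calibration(name): a dict with "fx", "fy", "cx", "cy" (pixels), "k1" (the pictures are not rectified: a ray, as slopes to the right and down, at radius r is drawn at 1 + k1 r^2 times it, then the intrinsics apply), "origin" and "orientation" of the camera in the world; the wrist camera has in their place "mount" (4x4, takes a point from camera to tool coordinates, whose origin is the TCP and whose axes are the flange's). Camera axes: x right, y down, z forward; pixel columns grow to the right and rows downward; lengths in m; the calibration is good to about 2 mm. A picture is of the moment at which its call begins: read the wrist's pose just before it. get_calibration takes no time and is no camera call.
- env.job_done(): hands the job in, once; it reports no verdict.
The state is a dict: "time_s": time; "q": joint angles; "joint_velocities": joint speeds; "effort": joint torques, N m; "tool_pos": TCP position; "tool_rot": TCP orientation; "contact_force": force on the tool from outside, world axes, zero at the start; "wrist_torque": the same for the moment, N m; "gripper_width": finger opening in m.
Only numpy, scipy, OpenCV 4.12 (cv2) and the standard library are available. Lean on these libraries where they do the work, as an engineer would, in place of code of your own. Each camera call takes 0.05 s, during which the arm holds its last target. There are 200 camera calls.

### The job

First take the blank reference shot: squeeze the sprung red trigger on the upright grip all the way in for a moment and let it spring back out. Then lift the blue broken test bar out of its rack and hold it in the air in front of the slanting microscope lens: torn end towards the lens, 70 mm from the glass and on the lens's line of sight, with the bar in line with the lens barrel. Finish still holding it steady there, having left the other two bars, the bottle and the puck where they stand and the microscope untouched.

Things in the scene. Friction and masses are not known exactly. Their poses are not given: they have to be found in the camera images.
- grip_top (a point): Black upright hand grip, fixed on a 90 x 80 x 12 mm steel foot. This point: centre of its flat top, 130 mm above the table; z up. Handle 22 mm thick (x), 30 mm wide (y); the trigger stands on its -x side. Below 48 mm the handle bulges 16 mm to that side. Place and yaw vary.
- trigger_pad (a point): Middle of the outer face of the red sprung trigger: at rest 111 mm above the table, 33 mm to -x from the handle's middle. Upright bar 9 mm thick, 20 mm wide, top at 120 mm, hinged at its foot 55 mm below this point; 13 mm gap to the handle. Handle and trigger together measure 44 mm at rest, about 31 mm squeezed: pinch from above along the grip's x.
- trigger (a joint): Trigger angle, 0 at rest (out) to 0.25 rad fully in (about 13 mm at the pad); a spring returns it; about 5 N at the pad starts it moving and 9 N holds it fully in.
- rack: Fixed rack, 8 mm aluminium base 130 x 225 mm; origin on table. Three bar places at y -70, 0, +70 mm. Each bar stands on its edge along x, torn end to +x, in two black saddles (12 mm long, 26 mm wide, centred at x -34 and +34 mm, tops 34 and 36 mm above table, slot 14 mm wide); it lifts straight up. Between them (x -28 to +28 mm) the bar's sides are free down to the base.
- blue_mid (a point): Blue broken test bar, about 0.19 kg, in any of the three rack places. This point: half-way up its wide part, near the centre of mass, 33 mm above the table in the rack (bar 18 to 48 mm). x along the bar to the torn end, y through its thickness, z up. Wide part 60 x 10 x 30 mm (x -40 to +20 mm), then a neck 14 mm high to x +60 mm with a grey torn face.
- blue_end (a point): Centre of the torn end face of the blue bar, 60 mm along the bar's +x from blue_mid.
- steel_mid (a point): Same point of the bare steel bar, same shape, in another place of the rack; must stay.
- brass_mid (a point): Same point of the brass bar, same shape, in another place of the rack; must stay.
- bar_blue: The whole blue bar: origin at the bottom edge, 15 mm below blue_mid, same axes.
- scope: Fixed digital microscope: black foot 160 x 180 x 22 mm, steel post 360 mm tall, carrying a slanting lens barrel that points down to the foot's -x side. Origin on the table, 270 mm behind focus on the level. Place and yaw vary. Do not touch.
- lens_glass (a point): Centre of the front glass, in a white and blue ring light of 68 mm diameter, about 230 mm above the table. x points up and back along the barrel, 25 degrees above the level; y level; the lens looks along -x.
- focus (a point): Point in the air on the lens's line of sight, 70 mm in front of the glass, 200 mm above the table, same axes as lens_glass. The torn end belongs here, with the bar's x along this x (bar rising 25 degrees towards the lens).
- bottle: Amber bottle, diameter 48 mm, 110 mm tall, standing loose; origin under its middle. Must stay.
- puck: Black sample mount, diameter 32 mm, 20 mm tall, lying loose; origin under its middle. Must stay.
There are look-alikes about, which are no part of the job. Leave any green or purple look-alike of the bar_blue alone.

How it is judged:
On the way, in this order (a step that is already met when the one before it is completed fails the run):
1. the trigger is squeezed at least four fifths in (0.2 rad) for 0.2 s, the blue bar still in its rack (value of joint trigger above 0.2 rad and distance of blue_mid from where it was at the start of the episode below 0.02 m), for 0.2 s.
2. the trigger is let go and back out, the blue bar still in its rack (value of joint trigger below 0.05 rad and distance of blue_mid from where it was at the start of the episode below 0.02 m), for 0.1 s.
3. the blue bar is lifted clear of the rack in the fingers (height (world z) of blue_mid above 0.08 m and contact force between the fingers and bar_blue above 1 N), for 0.2 s.
At the end, for the whole second after the job is handed in: Held still in the fingers alone, over 120 mm up: torn end within 15 mm of the point 70 mm before the glass, facing the lens, bar within 0.2 rad of the lens axis; touching neither rack nor microscope; trigger out; other bars, bottle and puck within 25 mm of their starts (distance between blue_end and focus below 0.015 m and angle between the x axis of blue_mid and the x axis of focus, either way round below 0.2 rad and x of blue_mid in the frame of focus below -0.035 m and height (world z) of blue_mid above 0.12 m and contact force between the fingers and bar_blue above 1 N and contact force between bar_blue and scope below 0.1 N and contact force between bar_blue and rack below 0.1 N and linear speed of bar_blue below 0.02 m/s and value of joint trigger below 0.05 rad and distance of each of steel_mid, brass_mid, bottle, puck from where it was at the start of the episode below 0.025 m); the arm keeps its last pose, push and grip.
It fails at once if the bare steel bar is moved by more than 25 mm (distance of steel_mid from where it was at the start of the episode above 0.025 m).
It fails at once if the brass bar is moved by more than 25 mm (distance of brass_mid from where it was at the start of the episode above 0.025 m).
It fails at once if the amber bottle is moved by more than 25 mm (distance of bottle from where it was at the start of the episode above 0.025 m).
It fails at once if the black puck is moved by more than 25 mm (distance of puck from where it was at the start of the episode above 0.025 m).
It fails at once if the microscope is touched with more than 1 N (contact force between any of the arm, the fingers, bar_blue and scope above 1 N).
It also fails if it takes over 45 s, if anything falls off the work surface, if the arm or the gripper's body presses on something with over 40 N, if the wrist force passes 120 N, or if a joint passes its speed limit or range.

## Working session

There is one attempt and no reset: what is moved stays moved. The work goes in short steps, Python scripts to look and compute and a tool call to move; the robot and the scene stay as the last step left them, time stands still between calls to the robot, and variables do not carry over. Pictures are saved under pics/ and viewed, about 8 in all and at most 12, crops included, and the job is handed in when it is done.

Besides the shell and the picture viewer there is one more tool, called after "Request:" by a JSON object that holds its "op" and its "data". jog_arm: Moves the arm, as the interface text tells. Its arguments: {"type":"object","properties":{"commands":{"type":"string"},"newtons":{"type":"number"}},"required":["commands"]}

```bash
mkdir -p pics
python3 - <<'E'
from cell import env
import cv2
o=env.get_obs();print({k:o[k] for k in('time_s','tool_pos','tool_rot','gripper_width')})
for n in("scene","side","wrist"):
    cv2.imwrite(f"pics/{n}0.png",env.get_image(n)[:,:,::-1]);print(n,env.get_calibration(n))
E
```

```text
{'time_s': 0.0, 'tool_pos': array([0.16146767, 0.55160294, 0.23867841]), 'tool_rot': array([-4.45726836e-01, -3.10946741e+00,  1.87063247e-03]), 'gripper_width': 0.08532911553761817}
scene {'fx': 494.8830038504864, 'fy': 494.8830038504864, 'cx': 279.81378935431417, 'cy': 211.3310386396331, 'k1': -0.17902631023410312, 'origin': array([1.04417613, 0.44911858, 1.23105461]), 'orientation': array([-1.10175628, -2.58861118,  0.77391504])}
side {'fx': 397.3612489850879, 'fy': 397.3612489850879, 'cx': 270.50703853869135, 'cy': 204.10488022657822, 'k1': -0.006283776525781016, 'origin': array([0.4010885 , 0.73040193, 0.69157255]), 'orientation': array([-0.25663885,  2.68244521, -1.45286291])}
wrist {'fx': 353.8107724893181, 'fy': 353.8107724893181, 'cx': 277.84577646704776, 'cy': 211.74879032998666, 'k1': -0.050752087599127554, 'mount': array([[ 1.43516252e-03, -9.61922114e-01, -2.73319936e-01,
         6.99806651e-02],
       [ 9.99998862e-01,  1.50748922e-03, -5.46111863e-05,
        -1.17766520e-03],
       [ 4.64558565e-04, -2.73319547e-01,  9.61923183e-01,
        -1.34758654e-01],
       [ 0.00000000e+00,  0.00000000e+00,  0.00000000e+00,
         1.00000000e+00]])}
```

View pics/scene0.png

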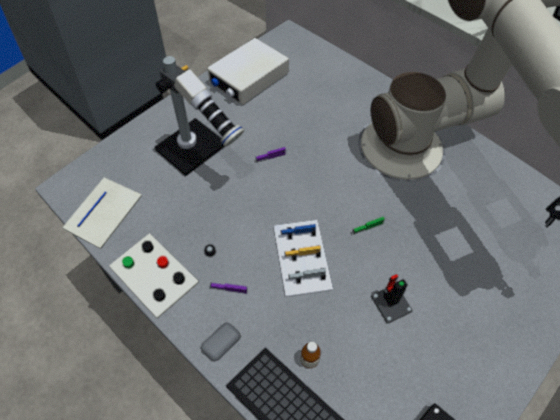

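View pics/side0.png

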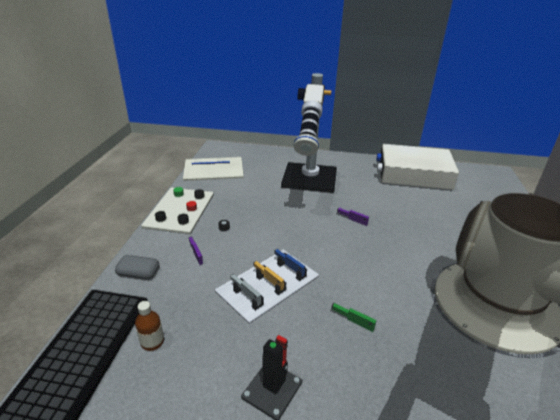

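The scene view shows the rack at about (303,257), with the blue bar in the top place (298,231). The grip is at (395,292), and the scope's lens is at (232,135). The side view shows the same objects. I'll enlarge these areas to measure them.

```bash
cat > h.py <<'E'
import numpy as np,cv2
from scipy.spatial.transform import Rotation as R
from scipy.optimize import least_squares
from cell import env
def cam(n,obs=None):
    c=env.get_calibration(n)
    if n=="wrist":
        T=np.eye(4);T[:3,:3]=R.from_rotvec(obs["tool_rot"]).as_matrix();T[:3,3]=obs["tool_pos"]
        M=T@c["mount"];c["Rm"]=M[:3,:3];c["o"]=M[:3,3]
    else: c["Rm"]=R.from_rotvec(c["orientation"]).as_matrix();c["o"]=np.array(c["origin"])
    return c
def proj(c,P):
    p=(np.atleast_2d(P)-c["o"])@c["Rm"];s=p[:,:2]/p[:,2:];s=s*(1+c["k1"]*(s**2).sum(1,keepdims=True))
    return s*c["fx"]+[c["cx"],c["cy"]]
def ray(c,uv):
    d=(np.array(uv,float)-[c["cx"],c["cy"]])/c["fx"];s=d.copy()
    for _ in range(20): s=d/(1+c["k1"]*(s@s))
    v=c["Rm"]@[*s,1];return v/np.linalg.norm(v)
def atz(c,uv,z):
    v=ray(c,uv);return c["o"]+v*(z-c["o"][2])/v[2]
def tri(obs):
    f=lambda X:np.concatenate([(proj(c,X)[0]-uv) for c,uv in obs])
    r=least_squares(f,[.4,.2,.1]);return r.x,np.abs(r.fun).max()
def crop(img,x0,y0,x1,y1,k):
    a=cv2.resize(img[y0:y1,x0:x1],None,fx=k,fy=k,interpolation=cv2.INTER_CUBIC)
    for u in range((x0//10+1)*10,x1,10): cv2.putText(a,str(u),((u-x0)*k-8,8),0,.28,(255,255,255));cv2.line(a,((u-x0)*k,10),((u-x0)*k,14),(0,255,255))
    for v in range((y0//10+1)*10,y1,10): cv2.putText(a,str(v),(0,(v-y0)*k+3),0,.28,(255,255,255));cv2.line(a,(20,(v-y0)*k),(24,(v-y0)*k),(0,255,255))
    return a
def sheet(parts,name,w=800,h=600):
    S=np.zeros((h,w,3),np.uint8)
    for a,x,y in parts:
        a=a[:h-y,:w-x];S[y:y+a.shape[0],x:x+a.shape[1]]=a
    cv2.imwrite(name,S)
E
python3 - <<'E'
from h import *
s=cv2.imread("pics/scene0.png");d=cv2.imread("pics/side0.png")
sheet([(crop(s,265,212,345,302,4),0,0),(crop(s,365,265,425,325,5),0,300+60),(crop(s,150,50,250,175,4),325,0),
 (crop(d,280,70,345,195,4),540+190,0),(crop(d,285,70,345,160,4),0,0)][:3]+[(crop(d,290,75,340,160,4),0+0,0)][:0]+
 [(crop(d,290,75,340,195,4),600+0,0+520)][:0]+[(crop(d,235,325,305,415,3),325,505)][:0],"pics/c1.png",730,600+60 if 0 else 600)
sheet([(crop(d,210,240,325,320,4),0,0),(crop(d,240,330,305,415,3),0,330),(crop(d,280,70,345,195,4),470,0)],"pics/c2.png",740,590)
E
```

```text
(no output)
```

View pics/c1.png

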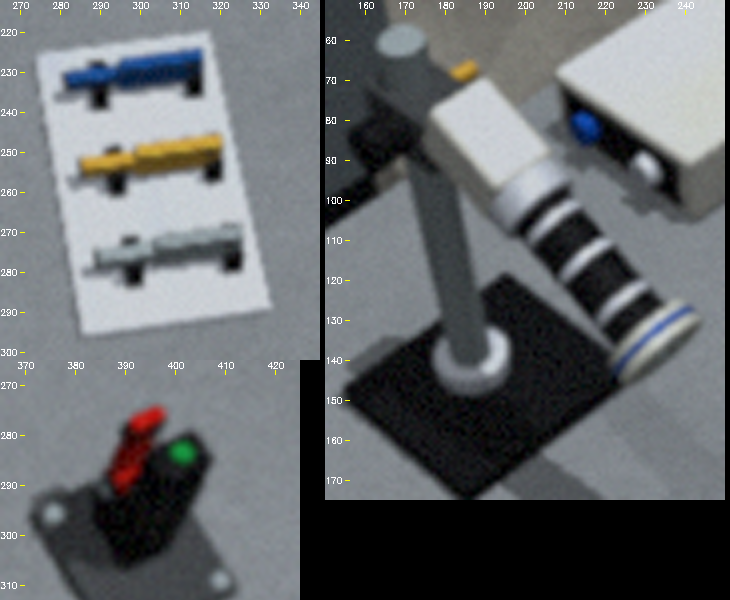

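View pics/c2.png

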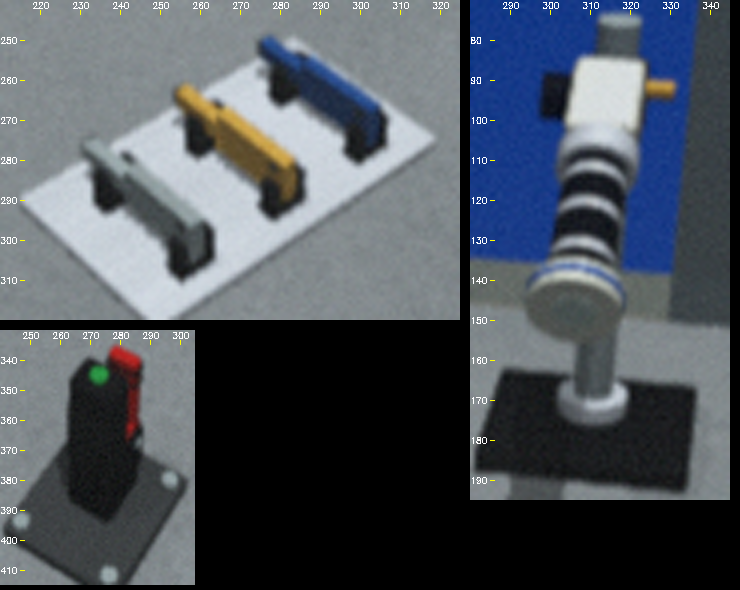

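The crops give the rack sheet corners, the blue bar, the grip's green dot and foot bolts, and the scope's foot, post and lens ring. I read the pixels off the grid and triangulate.

Run:
```python
from h import *
np.set_printoptions(precision=4,suppress=True)
S,D=cam("scene"),cam("side")
T=lambda n,a,b:print(n,*tri([(S,a),(D,b)]))
# rack corners: match scene/side at z=.008
for uv in[(273.75,225.75),(318,220),(333,288.75),(285.75,295.5)]:print("rackS",atz(S,uv,.008))
for uv in[(283.25,249.5),(318.75,274.25),(215.5,290),(250,321)]:print("rackD",atz(D,uv,.008))
T("green",(401.4,283.4),(273,344.7));T("trigtop",(394.4,276.4),(281.7,339))
for uv in[(375.4,295.6),(409,309)]:print("boltS",atz(S,uv,.013))
for uv in[(247,393.7),(296.7,380),(276.3,411.3)]:print("boltD",atz(D,uv,.013))
T("posttop",(169,60),(317,74.5));T("lens",(234.5,137),(305.75,147))
for uv in[(195,118),(155,147.5),(185.75,175),(223.75,145)]:print("footS",atz(S,uv,.022))
for uv in[(288.25,162),(336.75,167),(334,193),(281,187.75)]:print("footD",atz(D,uv,.022))
T("block",(201,83),(318,93))
T("blue_tip",(281,232),(275.3,251.5)); T("blue_tail",(315.5,226),(305.5,269))
```

```text
rackS [ 0.5151 -0.0861  0.008 ]
rackS [ 0.4113 -0.0066  0.008 ]
rackS [0.5474 0.1684 0.008 ]
rackS [0.6496 0.0898 0.008 ]
rackD [ 0.5136 -0.0871  0.008 ]
rackD [ 0.412  -0.0099  0.008 ]
rackD [0.6469 0.0912 0.008 ]
rackD [0.5461 0.1654 0.008 ]
green [0.4708 0.3103 0.133 ] 0.3099094196327883
trigtop [0.4599 0.284  0.1176] 0.09958336413791358
boltS [0.4863 0.2657 0.013 ]
boltS [0.455 0.356 0.013]
boltD [0.5128 0.3319 0.013 ]
boltD [0.4282 0.288  0.013 ]
boltD [0.4552 0.3538 0.013 ]
posttop [ 0.4864 -0.5082  0.3601] 0.143516297368393
lens [ 0.4851 -0.26    0.232 ] 0.1688501829992788
footS [ 0.4003 -0.5702  0.022 ]
footS [ 0.5757 -0.5656  0.022 ]
footS [ 0.5783 -0.4049  0.022 ]
footS [ 0.4145 -0.4094  0.022 ]
footD [ 0.5725 -0.5689  0.022 ]
footD [ 0.3952 -0.5655  0.022 ]
footD [ 0.3955 -0.3827  0.022 ]
footD [ 0.5686 -0.3811  0.022 ]
block [ 0.4728 -0.392   0.3389] 0.5714141817217353
blue_tip [ 0.5276 -0.0451  0.0339] 0.2822134159772247
blue_tail [0.4452 0.0116 0.0378] 0.5634719910335662
```

Request:
{"op": "jog_arm", "data": {"commands": "0 0 -0.1 30 -25 0 1; 0 0 -0.1 62 -50 0 1; 0 0 -0.1 94 -75 0 1; 0 0 -0.1 126 -101 0 1; 0 0 -0.1 154 -123 0 1", "newtons": 30}}

```text
time_s: 0.57
tool_pos: [0.3169, 0.427, 0.2392]
tool_rot: [0.601, 3.084, -0.001]
contact_force: [0.1, 0.7, -0.6]
gripper_width: 0.0853
```

Request:
{"op": "jog_arm", "data": {"commands": "0 0 0 32 -25 0 1; 0 0 0 64 -50 0 1; 0 0 0 96 -75 0 1; 0 0 0 128 -101 0 1; 0 0 0 153 -123 0 1"}}

```text
time_s: 0.98
tool_pos: [0.4704, 0.3037, 0.239]
tool_rot: [-0.602, -3.083, 0.001]
contact_force: [0.8, 0.1, -0.8]
gripper_width: 0.0855
```

Request:
{"op": "jog_arm", "data": {"commands": "0 0 0 0 0 0 1; 0 0 0 0 0 0 1; 0 0 0 0 0 0 1"}}

```text
time_s: 1.23
tool_pos: [0.4683, 0.3059, 0.239]
tool_rot: [-0.601, -3.083, 0.0]
contact_force: [0.2, -0.0, 0.5]
gripper_width: 0.0853
```

Run:
```python
from h import *
o=env.get_obs();im=env.get_image("wrist")[:,:,::-1].copy();cv2.imwrite("pics/w1.png",im)
c=cam("wrist",o);print(o["tool_pos"],R.from_rotvec(o["tool_rot"]).as_matrix()[:,1],o["contact_force"])
x=np.array([.375,.927,0]);g=np.array([.4707,.310,.130])
for P in(g,g-.0285*x-[0,0,.010]):
    u=proj(c,P)[0];print(u);cv2.drawMarker(im,tuple(int(v) for v in u),(255,255,0),0,8,1)
cv2.imwrite("pics/w1m.png",im)
```

```text
[0.46825016 0.30593339 0.2390276 ] [ 3.75770141e-01  9.26712840e-01 -3.35546513e-04] [ 0.24430269 -0.04630047  0.45136079]
[286.17837531 213.62497401]
[247.62092686 209.863946  ]
```

View pics/w1m.png

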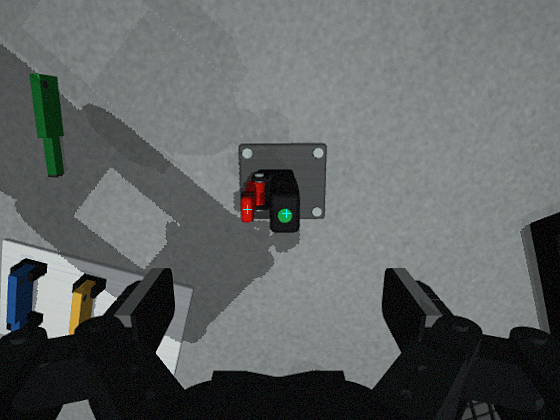

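The wrist view shows the predicted marks on the green dot (286,214) and the trigger top (247,209), with the foot's edges square to the jaws. I'll go down and squeeze.

Request:
{"op": "jog_arm", "data": {"commands": "0 0 0 0 0 -30 1; 0 0 0 0 0 -65 1; 0 0 0 0 0 -100 1; 0 0 0 0 0 -125 1; 0 0 0 0 0 -136 1"}}

```text
time_s: 1.7
tool_pos: [0.4662, 0.3062, 0.0999]
tool_rot: [-0.597, -3.081, 0.004]
contact_force: [-1.1, 0.1, -1.2]
gripper_width: 0.0857
```

Request:
{"op": "jog_arm", "data": {"commands": "0 0 0 0 0 0 0.2; 0 0 0 0 0 0 0.2; 0 0 0 0 0 0 0.2; 0 0 0 0 0 0 0.2; 0 0 0 0 0 0 0.2", "newtons": 30}}

```text
time_s: 2.12
tool_pos: [0.4689, 0.3058, 0.1054]
tool_rot: [0.6, 3.082, 0.0]
contact_force: [-5.2, -6.6, 5.6]
gripper_width: 0.0517
```

Request:
{"op": "jog_arm", "data": {"commands": "0 0 0 0 0 0 -1; 0 0 0 0 0 0 -1; 0 0 0 0 0 0 -1; 0 0 0 0 0 0 -1; 0 0 0 0 0 0 -1"}}

```text
time_s: 2.53
tool_pos: [0.469, 0.3052, 0.1058]
tool_rot: [0.6, 3.082, -0.001]
contact_force: [-5.3, -10.6, 13.6]
gripper_width: 0.0319
```

Request:
{"op": "jog_arm", "data": {"commands": "0 0 0 0 0 0 -1; 0 0 0 0 0 0 -1; 0 0 0 0 0 0 -1; 0 0 0 0 0 0 -1; 0 0 0 0 0 0 -1"}}

```text
time_s: 2.95
tool_pos: [0.4691, 0.3052, 0.1059]
tool_rot: [0.6, 3.082, -0.001]
contact_force: [-5.8, -10.8, 13.6]
gripper_width: 0.0317
```

Request:
{"op": "jog_arm", "data": {"commands": "0 0 0 0 0 0 -1; 0 0 0 0 0 0 -1; 0 0 0 0 0 0 -1; 0 0 0 0 0 0 -1; 0 0 0 0 0 0 -1", "newtons": 50}}

```text
time_s: 3.37
tool_pos: [0.4692, 0.3055, 0.106]
tool_rot: [0.6, 3.081, -0.0]
contact_force: [-4.6, -7.6, 14.3]
gripper_width: 0.0312
```

Run:
```python
from h import *
o=env.get_obs();c=cam("wrist",o);a=env.get_image("wrist")[:,:,::-1];b=env.get_image("side")[:,:,::-1]
s=env.get_image("scene")[:,:,::-1]
sheet([(a,0,0),(crop(b,225,310,325,415,2),562,0),(crop(s,360,260,430,325,3),562,220)],"pics/sq.png",800,420)
```

```text
(no output)
```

View pics/sq.png

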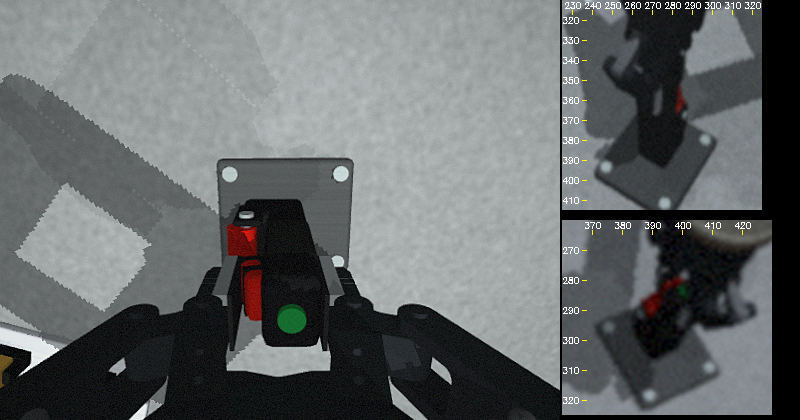

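The wrist view shows both fingers on the grip, with the trigger pressed flat against the handle at (253,290). Opening is 31 mm, so it is fully in. Now I release and rise.

Request:
{"op": "jog_arm", "data": {"commands": "0 0 0 0 0 0 1; 0 0 0 0 0 0 1; 0 0 0 0 0 0 1; 0 0 0 0 0 0 1; 0 0 0 0 0 0 1"}}

```text
time_s: 3.93
tool_pos: [0.469, 0.3062, 0.1044]
tool_rot: [0.6, 3.082, 0.002]
contact_force: [-0.1, 1.0, 0.2]
gripper_width: 0.0853
```

Request:
{"op": "jog_arm", "data": {"commands": "0 0 0 0 0 0 1; 0 0 0 0 0 0 1; 0 0 0 0 0 0 1; 0 0 0 0 0 20 1; 0 0 0 0 0 50 1"}}

```text
time_s: 4.35
tool_pos: [0.4674, 0.3052, 0.1514]
tool_rot: [-0.6, -3.08, 0.005]
contact_force: [0.4, -1.0, -0.5]
gripper_width: 0.0855
```

Request:
{"op": "jog_arm", "data": {"commands": "0 0 0 0 0 35 1; 0 0 0 0 0 65 1; 0 0 0 0 0 87 1; 0 0 0 0 -10 87 1; 0 0 0 0 -35 87 0.5"}}

```text
time_s: 4.77
tool_pos: [0.4688, 0.2721, 0.2413]
tool_rot: [0.597, 3.083, 0.003]
contact_force: [0.3, -1.2, -0.3]
gripper_width: 0.0753
```

Request:
{"op": "jog_arm", "data": {"commands": "0 0 -0.05 3 -35 0 0; 0 0 -0.11 6 -70 0 0; 0 0 -0.17 9 -105 0 0; 0 0 -0.23 12 -140 0 0; 0 0 -0.272 14 -175 0 0"}}

```text
time_s: 5.18
tool_pos: [0.4823, 0.0941, 0.24]
tool_rot: [-1.018, -2.972, 0.0]
contact_force: [0.9, 0.3, 0.1]
gripper_width: 0.0426
```

Request:
{"op": "jog_arm", "data": {"commands": "0 0 0 1 -35 0 0; 0 0 0 3 -70 0 0; 0 0 0 5 -100 0 0; 0 0 0 5 -111 0 0; 0 0 0 5 -111 0 0"}}

```text
time_s: 5.6
tool_pos: [0.4874, -0.0175, 0.2399]
tool_rot: [-1.018, -2.972, 0.001]
contact_force: [0.0, 0.9, -0.7]
gripper_width: 0.0428
```

Request:
{"op": "jog_arm", "data": {"commands": "0 0 0 0 0 0 0; 0 0 0 0 0 0 0; 0 0 0 0 0 0 0"}}

```text
time_s: 5.85
tool_pos: [0.4875, -0.0141, 0.2402]
tool_rot: [-1.011, -2.974, -0.0]
contact_force: [0.5, -0.4, -0.0]
gripper_width: 0.0425
```

Run:
```python
from h import *
o=env.get_obs();im=env.get_image("wrist")[:,:,::-1].copy();cv2.imwrite("pics/w2.png",im)
c=cam("wrist",o);print(o["time_s"],o["tool_pos"],R.from_rotvec(o["tool_rot"]).as_matrix()[:,1],o["gripper_width"])
x=np.array([.793,-.610,0]);m=np.array([.4873,-.015,.048])
for P in(m-.04*x,m,m+.02*x,m+.06*x-[0,0,.008]):
    u=proj(c,P)[0];print(u);cv2.drawMarker(im,tuple(int(v) for v in u),(255,255,0),0,8,1)
cv2.imwrite("pics/w2m.png",im)
```

```text
5.85 [ 0.48751999 -0.01413278  0.24019828] [6.09523603e-01 7.92767921e-01 3.26868238e-05] 0.04252239642416715
[278.50814343 145.33830563]
[278.41648189 188.23229237]
[278.3724886  208.69081089]
[278.27949479 244.75008159]
```

View pics/w2m.png

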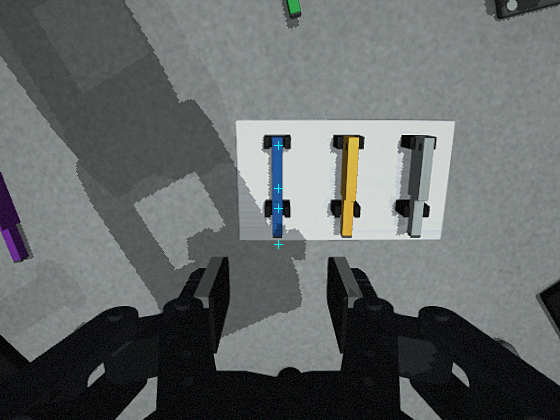

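The wrist view shows the blue bar from tail (277,137) to tip (277,237). My marks are about 8 px too far along the bar, so it sits 8 mm further back. I correct for that and go down.

Request:
{"op": "jog_arm", "data": {"commands": "0 0 0 -7 4 -30 0; 0 0 0 -7 4 -70 0; 0 0 0 -7 4 -110 0; 0 0 0 -7 4 -140 0; 0 0 0 -7 4 -160 0"}}

```text
time_s: 6.32
tool_pos: [0.4792, -0.0101, 0.0772]
tool_rot: [-1.01, -2.972, 0.001]
contact_force: [0.0, 0.1, -0.3]
gripper_width: 0.0427
```

Request:
{"op": "jog_arm", "data": {"commands": "0 0 0 0 0 -15 0; 0 0 0 0 0 -30 0; 0 0 0 0 0 -42 0; 0 0 0 0 0 -50 0; 0 0 0 0 0 -56 0"}}

```text
time_s: 6.73
tool_pos: [0.4804, -0.0106, 0.0236]
tool_rot: [-1.012, -2.974, 0.0]
contact_force: [-0.0, -0.2, -0.3]
gripper_width: 0.0426
```

Request:
{"op": "jog_arm", "data": {"commands": "0 0 0 0 0 0 0; 0 0 0 0 0 0 -1; 0 0 0 0 0 0 -1; 0 0 0 0 0 0 -1; 0 0 0 0 0 0 -1", "newtons": 60}}

```text
time_s: 7.15
tool_pos: [0.481, -0.0112, 0.0251]
tool_rot: [1.013, 2.973, 0.0]
contact_force: [-0.5, 1.7, 6.6]
gripper_width: 0.0088
```

Request:
{"op": "jog_arm", "data": {"commands": "0 0 0 0 0 0 -1; 0 0 0 0 0 0 -1; 0 0 0 0 0 0 -1; 0 0 0 0 0 0 -1; 0 0 0 0 0 0 -1"}}

```text
time_s: 7.57
tool_pos: [0.481, -0.0112, 0.0251]
tool_rot: [1.013, 2.972, 0.0]
contact_force: [-0.8, 1.6, 7.4]
gripper_width: 0.0092
```

Request:
{"op": "jog_arm", "data": {"commands": "0 0 0 0 0 10 -1; 0 0 0 0 0 25 -1; 0 0 0 0 0 50 -1; 0 0 0 0 0 80 -1; 0 0 0 0 0 110 -1"}}

```text
time_s: 7.98
tool_pos: [0.4801, -0.0111, 0.1361]
tool_rot: [-1.013, -2.973, 0.0]
contact_force: [1.1, -1.0, -1.8]
gripper_width: 0.0091
```

Request:
{"op": "jog_arm", "data": {"commands": "0 0 0 0 0 35 -1; 0 0 0 0 0 70 -1; 0 0 0 0 0 105 -1; 0 0 0 0 0 130 -1; 0 0 0 0 0 130 -1"}}

```text
time_s: 8.4
tool_pos: [0.4816, -0.0114, 0.2704]
tool_rot: [1.011, 2.966, 0.002]
contact_force: [0.3, 0.1, -1.2]
gripper_width: 0.0088
```

Request:
{"op": "jog_arm", "data": {"commands": "0 0 0 0 0 0 -1; 0 0 0 0 0 0 -1; 0 0 0 0 0 0 -1; 0 0 0 0 0 0 -1"}}

```text
time_s: 8.73
tool_pos: [0.4801, -0.0111, 0.2632]
tool_rot: [-1.013, -2.972, 0.001]
contact_force: [0.7, 0.0, -2.0]
gripper_width: 0.0091
```

Run:
```python
from h import *
o=env.get_obs();a=env.get_image("wrist")[:,:,::-1];b=env.get_image("side")[:,:,::-1];s=env.get_image("scene")[:,:,::-1]
for n,i in(("w3",a),("d3",b),("s3",s)):cv2.imwrite(f"pics/{n}.png",i)
Rt=R.from_rotvec(o["tool_rot"]).as_matrix();print(o["time_s"],o["tool_pos"],Rt[:,1],o["gripper_width"],o["contact_force"])
p=o["tool_pos"]-.011*Rt[:,2]; tip=p-.06*Rt[:,0]
S,D,W=cam("scene"),cam("side"),cam("wrist",o)
print("tip",tip,proj(S,tip),proj(D,tip),proj(W,tip))
print("tail bottom/top", [proj(c,p+.04*Rt[:,0]+[0,0,.015]) for c in(S,D,W)])
u,v=proj(D,p)[0].astype(int);x,y=proj(S,p)[0].astype(int)
sheet([(a[200:],0,0),(crop(b,u-40,v-25,u+40,v+35,5),0,222),(crop(s,x-35,y-30,x+35,y+30,5),410,222)],"pics/m3.png",800,525)
```

```text
8.7333 [ 0.48014399 -0.01111225  0.26319234] [ 0.61058206  0.79195239 -0.00097558] 0.009144499059480471 [ 0.73830044  0.03715826 -2.02871614]
tip [ 0.52768281 -0.04775047  0.2740874 ] [[280.26365857 180.53717613]] [[277.41426217 167.60687059]] [[280.66694526 415.92894404]]
tail bottom/top [array([[321.34238992, 171.87885006]]), array([[310.41206868, 178.38209979]]), array([[282.18038373, 207.37395399]])]
```

View pics/m3.png

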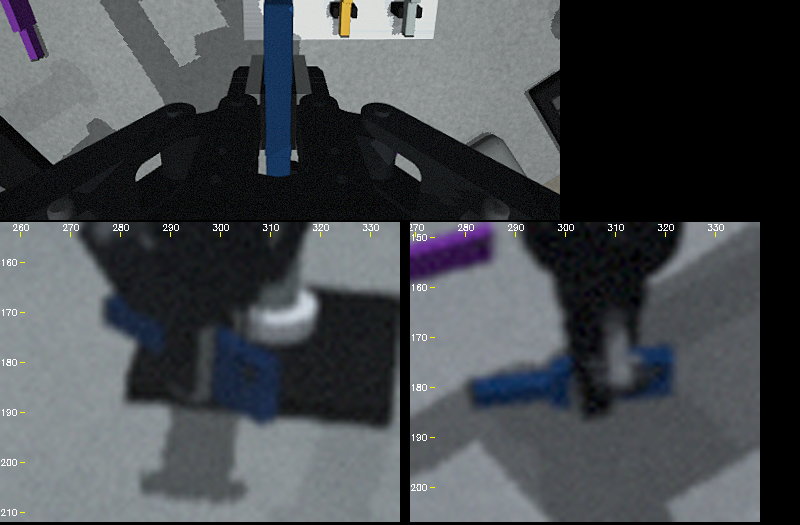

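The bar is held level. Its tip is at (277,168) in the side view and (281,181) in the scene view, within 1 px of my prediction. Now I yaw, then tilt, staying back from the scope.

Request:
{"op": "jog_arm", "data": {"commands": "0 0 -0.11 1 -5 0 -1; 0 0 -0.22 2 -10 0 -1; 0 0 -0.33 3 -15 0 -1; 0 0 -0.44 4 -20 0 -1; 0 0 -0.55 5 -25 0 -1"}}

```text
time_s: 9.3
tool_pos: [0.4855, -0.0364, 0.264]
tool_rot: [-1.789, -2.582, 0.0]
contact_force: [-0.2, 0.9, -2.0]
gripper_width: 0.0092
```

Request:
{"op": "jog_arm", "data": {"commands": "0 0 -0.09 0 -6 0 -1; 0 0 -0.18 0 -12 0 -1; 0 0 -0.27 0 -18 0 -1; 0 0 -0.364 0 -24 0 -1; 0 0 -0.364 0 -24 0 -1"}}

```text
time_s: 9.72
tool_pos: [0.4855, -0.0609, 0.2639]
tool_rot: [-2.227, -2.215, 0.001]
contact_force: [0.3, -0.3, -1.6]
gripper_width: 0.0093
```

Request:
{"op": "jog_arm", "data": {"commands": "-0.09 0 0 0 0 -15 -1; -0.18 0 0 0 0 -30 -1; -0.27 0 0 0 0 -50 -1; -0.36 0 0 0 0 -70 -1; -0.436 0 0 0 0 -90 -1"}}

```text
time_s: 10.13
tool_pos: [0.4857, -0.0595, 0.1738]
tool_rot: [1.973, 1.982, -0.441]
contact_force: [0.1, -0.3, -2.2]
gripper_width: 0.0098
```

Request:
{"op": "jog_arm", "data": {"commands": "0 0 0 0 -15 -8 -1; 0 0 0 0 -30 -8 -1; 0 0 0 0 -45 -8 -1; 0 0 0 0 -60 -8 -1; 0 0 0 0 -60 -8 -1"}}

```text
time_s: 10.55
tool_pos: [0.4854, -0.1216, 0.1661]
tool_rot: [1.978, 1.983, -0.44]
contact_force: [0.1, 0.5, -2.1]
gripper_width: 0.0091
```

Request:
{"op": "jog_arm", "data": {"commands": "0 0 0 0 0 0 -1; 0 0 0 0 0 0 -1; 0 0 0 0 0 0 -1; 0 0 0 0 0 0 -1"}}

```text
time_s: 10.88
tool_pos: [0.4856, -0.1196, 0.1663]
tool_rot: [1.979, 1.982, -0.439]
contact_force: [-0.6, 1.3, -2.3]
gripper_width: 0.0095
```

Run:
```python
from h import *
np.set_printoptions(precision=4,suppress=True)
o=env.get_obs();a=env.get_image("wrist")[:,:,::-1].copy();b=env.get_image("side")[:,:,::-1].copy();s=env.get_image("scene")[:,:,::-1].copy()
for n,i in(("w4",a),("d4",b),("s4",s)):cv2.imwrite(f"pics/{n}.png",i)
Rt=R.from_rotvec(o["tool_rot"]).as_matrix();print(o["time_s"],o["tool_pos"],o["gripper_width"],o["contact_force"]);print(Rt)
tip=o["tool_pos"]-.011*Rt[:,2]-.06*Rt[:,0]
S,D,W=cam("scene"),cam("side"),cam("wrist",o)
print("tip",tip,proj(S,tip),proj(D,tip),proj(W,tip))
g=np.array([.485,-.26,.230])
print("glass",[proj(c,g)[0] for c in(S,D,W)])
u,v=proj(D,tip)[0].astype(int);x,y=proj(S,tip)[0].astype(int)
sheet([(cv2.resize(a,None,fx=.7,fy=.7),0,0),(crop(b,u-40,v-40,u+40,v+30,5),0,296),(crop(s,x-55,y-45,x+25,y+75,5),402,0)],"pics/m4.png",800,600)
```

```text
10.8833 [ 0.4856 -0.1196  0.1663] 0.009540999715893 [-0.5834  1.2681 -2.2914]
[[-0.0012  1.      0.0002]
 [ 0.9065  0.0012 -0.4222]
 [-0.4222 -0.0003 -0.9065]]
tip [ 0.4857 -0.1694  0.2016] [[258.2996 162.4648]] [[301.028  172.3974]] [[279.9067 414.5252]]
glass [array([234.5233, 137.6356]), array([305.8625, 147.5433]), array([277.8095, 524.3848])]
```

View pics/m4.png

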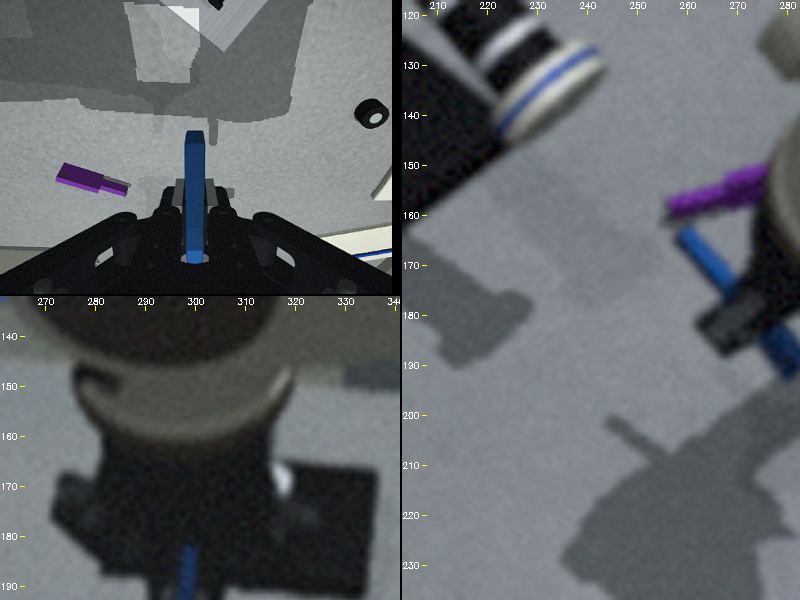

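The wrist view shows the bar centred in the jaws, and the scene view shows the tip at (258,162), as predicted. I check the lens estimate by overlaying its 68 mm ring circle on the first pictures.

Run:
```python
from h import *
s=cv2.imread("pics/scene0.png");d=cv2.imread("pics/side0.png");S,D=cam("scene"),cam("side")
g=np.array([.485,-.26,.230]);t=np.linspace(0,2*np.pi,60)[:,None];n=np.array([0,-.906,.423])
C=g+.034*(np.cos(t)*[1,0,0]+np.sin(t)*[0,.423,.906])
def ov(img,c,x0,y0,k):
    a=crop(img,x0,y0,x0+50,y0+60,k)
    for P,col in((C,(0,255,0)),(g[None]+n*np.linspace(0,.17,40)[:,None],(0,0,255))):
        for u in proj(c,P): cv2.circle(a,tuple(int(v) for v in (u-[x0,y0])*k+k/2),1,col,-1)
    return a
sheet([(ov(s,S,200,90,8),0,0),(ov(d,D,282,105,8),400,0)],"pics/m5.png",800,480)
```

```text
(no output)
```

View pics/m5.png

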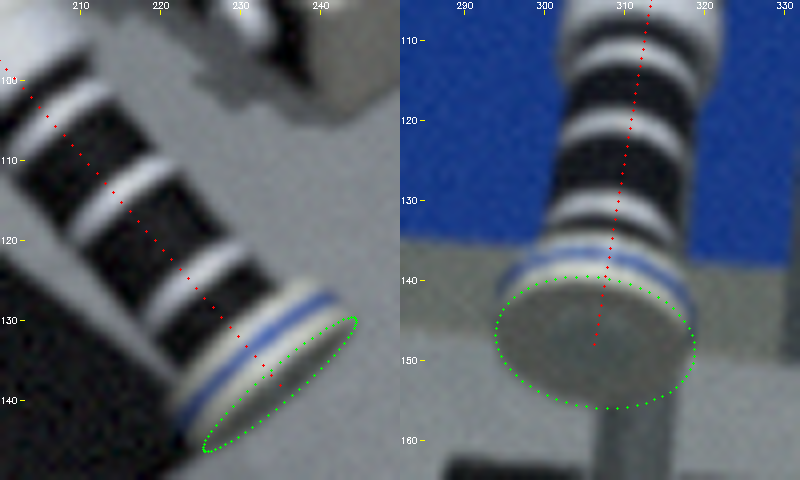

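The circle lies on the ring in both views, and the axis line is on the barrel to within about 1°. The last move is about 27 mm.

Request:
{"op": "jog_arm", "data": {"commands": "0 0 0 0 -7 -1 -1; 0 0 0 -1 -14 -1 -1; 0 0 0 -1 -20 -1 -1; 0 0 0 -1 -25 -1 -1; 0 0 0 -1 -27 -1 -1"}}

```text
time_s: 11.45
tool_pos: [0.4844, -0.1482, 0.1653]
tool_rot: [1.981, 1.979, -0.439]
contact_force: [0.1, 0.0, -2.3]
gripper_width: 0.009
```

Request:
{"op": "jog_arm", "data": {"commands": "0 0 0 0 0 0 -1; 0 0 0 0 0 0 -1; 0 0 0 0 0 0 -1; 0 0 0 0 0 0 -1; 0 0 0 0 0 0 -1"}}

```text
time_s: 11.87
tool_pos: [0.4846, -0.147, 0.1653]
tool_rot: [1.98, 1.981, -0.439]
contact_force: [-0.4, 0.4, -2.3]
gripper_width: 0.0092
```

Request:
{"op": "jog_arm", "data": {"commands": "0 0 0 0 0 0 -1; 0 0 0 0 0 0 -1; 0 0 0 0 0 0 -1; 0 0 0 0 0 0 -1; 0 0 0 0 0 0 -1"}}

```text
time_s: 12.28
tool_pos: [0.4846, -0.1472, 0.1653]
tool_rot: [1.98, 1.98, -0.439]
contact_force: [1.0, -0.6, -1.5]
gripper_width: 0.0091
```

Run:
```python
from h import *
np.set_printoptions(precision=4,suppress=True)
o=env.get_obs();s=env.get_image("scene")[:,:,::-1].copy();b=env.get_image("side")[:,:,::-1].copy()
Rt=R.from_rotvec(o["tool_rot"]).as_matrix();tip=o["tool_pos"]-.011*Rt[:,2]-.06*Rt[:,0]
S=cam("scene");print(o["time_s"],tip,Rt[:,0],proj(S,tip),o["gripper_width"],o["contact_force"],abs(o["joint_velocities"]).max())
F=np.array([.485,-.1966,.2]);a=crop(s,200,110,300,225,4)
u=(proj(S,F)[0]-[200,110])*4+2;cv2.drawMarker(a,tuple(int(v) for v in u),(0,255,0),0,10,1)
sheet([(a,0,0),(cv2.resize(b,(398,298)),402,0),(cv2.resize(s,(398,298)),402,300)],"pics/m6.png",800,600)
```

```text
12.2833 [ 0.4846 -0.1969  0.2006] [-0.      0.9064 -0.4223] [[251.4218 156.9507]] 0.00910922239546847 [ 1.0148 -0.6423 -1.5135] 0.0025879764528243675
```

View pics/m6.png

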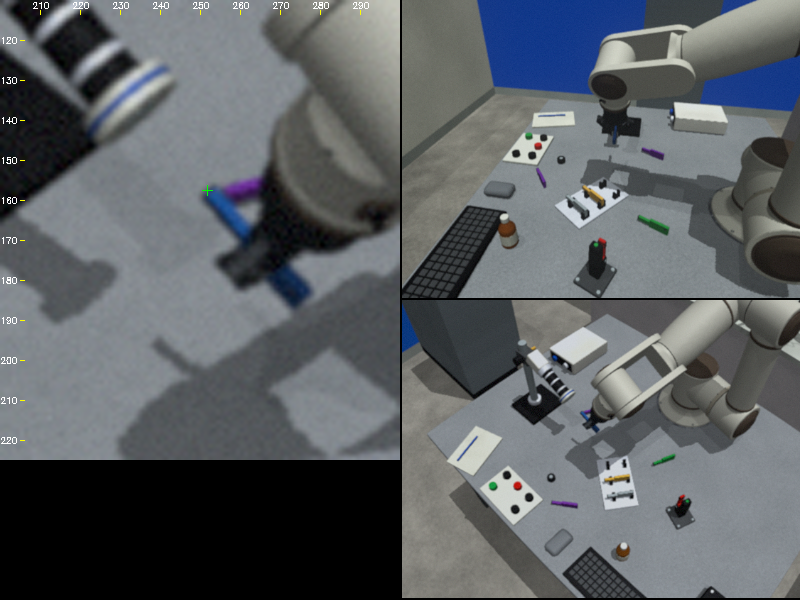

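The torn tip (251,158) sits on the focus mark and the bar is in line with the barrel. The trigger is out, and the other bars, bottle and puck are where they were. I hand it in.

```bash
python3 -c "
from cell import env
print(env.job_done())"
```

```text
the job is handed in; nothing more can be done
None
```

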